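# Rake key-steel rods into a tight row against the drilling fence

## Task

Take the rake from its rubber mat and comb the four scattered steel rods on the plywood board towards its aluminium fence, until they lie flat, parallel and close together side by side against it, closing up the last few centimetres slowly, about 1 cm a second, since a faster row knocks hard on the fence; then press the row home with the rake, a steady push of about 10 N for a second, never more than 20 N on a rod. Then stand the rake back on its mat, lengthwise as it was. Move the rods only with the rake, and leave the nut, the bolt, the bottle and the cup where they are.

Things in the scene. Friction and masses are not known exactly. Their poses are not given: they have to be found in the camera images.
- board: fixed plywood board 280 (x) x 260 (y) x 10 mm. Origin: centre of underside. A rigid aluminium fence bar, 20 x 250 mm, 16 mm high, is screwed on it along y near the robot (-x) edge; its straight inner face, towards +x, lies at board x = -117 to -85 mm, different each time and not in the state: find it by feel or sight. Rods start on its +x side, centres at board x -62 to 56, y -20 to 20 mm
- rod0: square bar of bare steel key stock, 10 x 90 x 10 mm, about 70 g, lying loose on the board; the four are alike. Origin at its centre (5 mm above the board); its y axis runs along its length; starts up to 20 degrees off parallel to the fence
- rod1: square bar of bare steel key stock, 10 x 90 x 10 mm, about 70 g, lying loose on the board; the four are alike. Origin at its centre (5 mm above the board); its y axis runs along its length; starts up to 20 degrees off parallel to the fence
- rod2: square bar of bare steel key stock, 10 x 90 x 10 mm, about 70 g, lying loose on the board; the four are alike. Origin at its centre (5 mm above the board); its y axis runs along its length; starts up to 20 degrees off parallel to the fence
- rod3: square bar of bare steel key stock, 10 x 90 x 10 mm, about 70 g, lying loose on the board; the four are alike. Origin at its centre (5 mm above the board); its y axis runs along its length; starts up to 20 degrees off parallel to the fence
- rake: rake standing upright on its teeth, 85 mm high, 0.35 kg: 8 steel teeth 10 (y) x 28 (x) x 25 mm tall, 10 mm gaps, under an aluminium head 28 (x) x 150 (y) mm, z 24 to 38 mm; upright 24 x 24 mm wooden handle at its middle, z 38 to 85 mm, to grip from above at z about 64. Origin: centre of underside (tooth tips). Front and back alike: flat tooth ends at x = +14 and -14 mm push
- mat: fixed black rubber mat 90 (x) x 220 (y) x 3 mm on the table, on the robot's left or right; the rake stands on it at the start with its head along the mat's length. Origin: centre of its underside
- vise: bystander, fixed drill vise 190 x 90 x 60 mm, on the other side of the board from the mat
- nut: bystander, hexagon nut 26 mm wide, 12 mm high, on the board near one end of the fence (about 112 mm from the board's middle line)
- bolt: bystander, bolt standing on its 16 mm square head, 40 mm high, on the board on the other side from the nut (about 112 mm from the board's middle line)
- oiler: bystander, white bottle 56 mm across, 130 mm high, beyond the board
- swarf_cup: bystander, aluminium cup 80 mm across, 80 mm high, beyond the board
There are look-alikes about, which are no part of the job. Leave any blue or green look-alike of the rod1 alone. What is shaped like the rod0 but blue is not meant.

How it is judged:
On the way, in this order (a step that is already met when the one before it is completed fails the run):
1. the rake is lifted off its mat (z of rake in the frame of mat above 0.025 m), for 0.1 s.
2. the rods lie flat, parallel and close together along the fence and the rake presses the row with 7 to 20 N (x of each of rod0, rod1, rod2, rod3 in the frame of board below -0.047 m and z of rod0 in the frame of board between 0.012 and 0.018 m and y of rod0 in the frame of board between -0.085 and 0.085 m and angle between the y axis of each of rod0, rod1, rod2, rod3 and the y axis of board, either way round below 0.06 rad and z of rod1 in the frame of board between 0.012 and 0.018 m and y of rod1 in the frame of board between -0.085 and 0.085 m and z of rod2 in the frame of board between 0.012 and 0.018 m and y of rod2 in the frame of board between -0.085 and 0.085 m and z of rod3 in the frame of board between 0.012 and 0.018 m and y of rod3 in the frame of board between -0.085 and 0.085 m and x of rod1 in the frame of rod0 between -0.0325 and 0.0325 m and x of rod2 in the frame of rod0 between -0.0325 and 0.0325 m and x of rod2 in the frame of rod1 between -0.0325 and 0.0325 m and x of rod3 in the frame of rod0 between -0.0325 and 0.0325 m and x of rod3 in the frame of rod1 between -0.0325 and 0.0325 m and x of rod3 in the frame of rod2 between -0.0325 and 0.0325 m and (contact force between rake and rod0 above 7 N or contact force between rake and rod1 above 7 N or contact force between rake and rod2 above 7 N or contact force between rake and rod3 above 7 N)), for 0.4 s.
At the end, for the whole second after the job is handed in: Four rods at rest flat on the board in one row along the fence (x below -47 mm, y within 85 mm in the board frame), parallel to it within 0.06 rad, at most 2.5 mm of gaps in all; rake at rest, upright on its mat, within 30 mm across and 35 mm along of its centre, turned under 0.3 rad (x of each of rod0, rod1, rod2, rod3 in the frame of board below -0.047 m and z of rod0 in the frame of board between 0.012 and 0.018 m and y of rod0 in the frame of board between -0.085 and 0.085 m and angle between the y axis of each of rod0, rod1, rod2, rod3 and the y axis of board, either way round below 0.06 rad and z of rod1 in the frame of board between 0.012 and 0.018 m and y of rod1 in the frame of board between -0.085 and 0.085 m and z of rod2 in the frame of board between 0.012 and 0.018 m and y of rod2 in the frame of board between -0.085 and 0.085 m and z of rod3 in the frame of board between 0.012 and 0.018 m and y of rod3 in the frame of board between -0.085 and 0.085 m and x of rod1 in the frame of rod0 between -0.0325 and 0.0325 m and x of rod2 in the frame of rod0 between -0.0325 and 0.0325 m and x of rod2 in the frame of rod1 between -0.0325 and 0.0325 m and x of rod3 in the frame of rod0 between -0.0325 and 0.0325 m and x of rod3 in the frame of rod1 between -0.0325 and 0.0325 m and x of rod3 in the frame of rod2 between -0.0325 and 0.0325 m and linear speed of each of rod0, rod1, rod2, rod3, rake below 0.01 m/s and x of rake in the frame of mat between -0.03 and 0.03 m and y of rake in the frame of mat between -0.035 and 0.035 m and z of rake in the frame of mat below 0.006 m and angle between rake's own z axis and vertical below 0.08 rad and angle between the y axis of rake and the y axis of mat, either way round below 0.3 rad); the robot touches nothing.
It fails at once if the rake pushes a rod with more than 20 N (contact force between rake and rod0 above 20 N or contact force between rake and rod1 above 20 N or contact force between rake and rod2 above 20 N or contact force between rake and rod3 above 20 N).
It fails at once if a rod is touched by the gripper instead of the rake (contact force between any of rod0, rod1, rod2, rod3 and the fingers above 0.3 N).
It fails at once if a bystander is moved more than 10 mm (distance of any of nut, bolt, oiler, swarf_cup from where it was at the start of the episode above 0.01 m).
It also fails if it takes over 67 s, if anything falls off the work surface, if the arm or the gripper's body presses on something with over 40 N, if the wrist force passes 120 N, or if a joint passes its speed limit or range.

## Robot

A 6-joint arm with a two-finger parallel gripper is mounted at the origin on the work surface. World frame = base frame: x ahead of the robot, y to its left, z up, the work surface at z = 0. Lengths are in m, angles in rad, forces in N, time in s.
With the tool pointing down it reaches from about 0.225 to 0.875 m from the base axis. Payload 3.4 kg.
Tool frame: the origin (TCP) lies on the centre line of the jaws, within the pads' length; the fingertips stand 22 mm ahead of it and the grasp point (between the pads) lies 3 mm ahead of it (bot.finger_overhang is the distance from the TCP to the fingertips, in m); z points along the fingers, y is the line along which they close (so a half turn about z gives the same grasp; the last joint's range is limited). The gripper opens to 85 mm and grips with 20 to 120 N. Pads are 22 mm wide; open, the fingers measure 114 mm over their backs; the gripper's body (76 mm by 85 mm) begins 54 mm behind the grasp point. The pads swing forward as they close: fully open they stand 13 mm farther back than shut.
Start: joints at [-1.417, 0.276, 1.505, -0, 1.361, -0.121], TCP at [0.156, -0.553, 0.253] pointing down, gripper open.
Joint ranges: [-2.89, 2.89], [-0.75, 2.08], [0.22, 2.7], [-1.18, 4.32], [0.11, 2.71], [-2.7, 2.7]. Speed limits (rad/s): [2.57, 2.57, 3.14, 3.14, 3.14, 3.14].

## Interface

Orientations are given as a unit quaternion [w, x, y, z].
In Python, from plant import bot gives the robot as it stands.
- The arm moves only by the tool move_arm, never from a script. Its argument "series" is a list that holds one entry, the list of rows, each a list of 7 numbers: the shift along the tool's x, y, z in m, then the turn, a rotation vector about the tool's x, y, z in degrees, then the closure in counts, from 0 (fully open) to 255 (shut). A call has 1 to 20 rows; each row shifts and turns the commanded pose from where the row before left it, along the tool's axes as they then stand; what a row does not reach is not made up. A row lasts 1/12 s, in which the tool goes at most 41.7 mm and 7.16 degrees, less where a joint would pass 70% of its speed; a pose out of reach is approached as far as the arm can. A call with a gripper value outside its range is refused whole. The fingers move at their own pace and stop on an object; "grip_force" is the grip in N (left out, the last holds). Time passes only in rows, so rows that do not move let the fingers close. It gives the time, the measured TCP pose, the force, the opening and the grip force at its end, in the units of the state.
- bot.state(): the state, without advancing time (a new reading comes with each control period).
- bot.get_image(name): name is "scene" or "top" or "wrist"; returns the picture (400x640x3 uint8, blue, green, red); there is no depth.
- bot.camera_params(name): a dict with "mtx" (3x3 intrinsics, pixels), "k1" (the pictures are not rectified: a ray, as slopes to the right and down, at radius r is drawn at 1 + k1 r^2 times it, then the intrinsics apply), "pose" (4x4, takes a point from camera to world coordinates). Camera axes: x right, y up, looking along -z (the intrinsics and any distortion apply to the point x, -y, -z); pixel columns grow to the right and rows downward; lengths in m; the calibration is good to about 2 mm. A picture is of the moment at which its call begins: read the wrist's pose just before it. camera_params takes no time and is no camera call; for the wrist camera it gives the pose at the moment of the call.
- bot.finish_job(): hands the job in; it is judged then, once.
The state is a dict: "time": time; "joint_pos": joint angles; "joint_velocities": joint speeds; "tau": joint torques, N m; "tcp_pos": TCP position; "ee_rot": TCP orientation; "ft_force": force on the tool from outside, world axes, zero at the start; "wrist_torque": the same for the moment, N m; "finger_gap": finger opening in m; "gripper_force": force on a finger pad.
Only numpy, scipy, OpenCV 4.12 (cv2) and the standard library are available. Lean on these libraries where they do the work, as an engineer would, in place of code of your own. Each camera call takes 0.05 s, during which the arm holds its last target. There are 200 camera calls.

## Working session

There is one attempt and no reset: what is moved stays moved. The work goes in short steps, Python scripts to look and compute and a tool call to move; the robot and the scene stay as the last step left them, time stands still between calls to the robot, and variables do not carry over. Pictures are saved under pics/ and viewed, at most 10 in all, crops included, and the job is handed in when it is done.

Besides the shell and the picture viewer there is one more tool, called after "Call:" as name([rows], argument=value, ...), one row to a line, values as JSON. move_arm: Moves the arm, as the interface text tells. Its arguments: {"type":"object","properties":{"series":{"type":"array"},"grip_force":{"type":"number"}},"required":["series"]}

```bash
mkdir -p pics
cat > h.py <<'E'
import numpy as np, cv2
from plant import bot
def ray(p,uv):
    m=np.array(p["mtx"]);k=p["k1"];P=np.array(p["pose"])
    d=np.array([(uv[0]-m[0,2])/m[0,0],(uv[1]-m[1,2])/m[1,1]]);s=d.copy()
    for _ in range(20): s=d/(1+k*(s@s))
    return P[:3,3],P[:3,:3]@np.array([s[0],-s[1],-1])
def pt(p,uv,z):
    o,d=ray(p,uv);return o+d*(z-o[2])/d[2]
def proj(p,X):
    m=np.array(p["mtx"]);P=np.array(p["pose"]);c=P[:3,:3].T@(np.array(X)-P[:3,3])
    s=np.array([c[0],-c[1]])/-c[2];s=s*(1+p["k1"]*(s@s));return m[0,0]*s[0]+m[0,2],m[1,1]*s[1]+m[1,2]
E
python3 - <<'E'
from h import *
for n in("top","scene"):
    im=bot.get_image(n);cv2.imwrite(f"pics/{n}0.png",im);p=bot.camera_params(n);print(n,np.round(p["mtx"],1).tolist(),p["k1"],np.round(p["pose"],3).tolist())
s=bot.state();print(s["time"],s["tcp_pos"],s["ee_rot"],s["ft_force"],s["finger_gap"])
E
```

```text
top [[421.7, 0.0, 316.5], [0.0, 421.7, 201.2], [0.0, 0.0, 1.0]] -0.03844418694074815 [[0.002, 0.995, -0.104, 0.395], [-1.0, 0.004, 0.024, 0.017], [0.025, 0.104, 0.994, 1.149], [0.0, 0.0, 0.0, 1.0]]
scene [[370.6, 0.0, 316.6], [0.0, 370.6, 198.7], [0.0, 0.0, 1.0]] -0.030449341304712302 [[0.4, -0.75, 0.527, 0.91], [0.916, 0.329, -0.227, -0.166], [-0.003, 0.574, 0.819, 0.69], [0.0, 0.0, 0.0, 1.0]]
0.1 [ 0.1559619  -0.55300586  0.25250253] [-8.31736888e-04  9.90575691e-01  1.36963894e-01 -1.14164843e-05] [ 0.22693025 -1.0105366   0.43872296] 0.08550637546174997
```

View pics/top0.png

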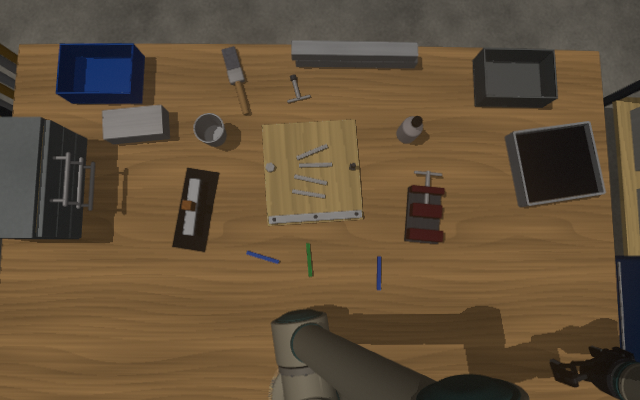

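View pics/scene0.png

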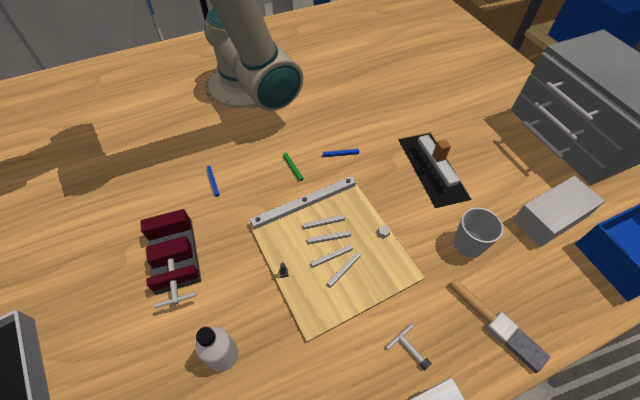

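The top view shows four steel rods on the board at px (312,152), (315,165), (311,180) and (309,194). The fence is at (315,217), the rake at (190,206) on the mat, the nut at (270,167) and the bolt at (352,166). The blue and green look-alikes at (263,257), (310,260) and (379,272) lie off the board and aren't meant. Next I'll measure these by mask and confirm in an enlarged crop.

```bash
cat > m.py <<'E'
from h import *
im=cv2.imread("pics/top0.png");p=bot.camera_params("top")
hsv=cv2.cvtColor(im,cv2.COLOR_BGR2HSV)
def comps(mask,box,z,name,amin=30):
    x0,y0,x1,y1=box;m=np.zeros_like(mask);m[y0:y1,x0:x1]=mask[y0:y1,x0:x1]
    cs,_=cv2.findContours(m,cv2.RETR_EXTERNAL,cv2.CHAIN_APPROX_NONE)
    for c in cs:
        if cv2.contourArea(c)<amin: continue
        w=np.array([pt(p,q,z)[:2] for q in c[:,0].astype(float)],np.float32)
        r=cv2.minAreaRect(w*1000);b=cv2.boxPoints(r)
        e=[b[1]-b[0],b[2]-b[1]];L=max(e,key=np.linalg.norm);print(name,np.round(r[0],1),np.round(r[1],1),"ang of long from y",round(float((np.degrees(np.arctan2(-L[0],L[1]))+90)%180-90),1),cv2.boundingRect(c))
h,s,v=cv2.split(hsv)
grey=((s<60)&(v>90)).astype(np.uint8)*255
comps(grey,(260,115,370,230),.02,"board-grey")
comps(((s<60)&(v>120)).astype(np.uint8)*255,(170,165,225,255),.041,"rakehead")
comps(((v<70)).astype(np.uint8)*255,(170,165,225,255),.003,"matdark")
comps((~((v<70)|0==0)).astype(np.uint8)*255,(0,0,1,1),0,"")
comps(((h>5)&(h<18)&(s>140)&(v>60)).astype(np.uint8)*255,(178,195,198,215),.088,"handle",5)
a=cv2.resize(im[110:232,165:375],None,fx=3.8,fy=3.8,interpolation=cv2.INTER_CUBIC);cv2.imwrite("pics/c1.png",a)
E
python3 m.py
```

```text
board-grey [472.  -7.] [ 20.5 248.9] ang of long from y 4.1 (269, 210, 93, 14)
board-grey [534.2  12.4] [88.2  9.3] ang of long from y -8.9 (292, 190, 33, 8)
board-grey [572.3   7.2] [88.7  9.8] ang of long from y -11.9 (294, 175, 33, 10)
board-grey [613.3  -6.3] [ 8.3 87.1] ang of long from y 0.4 (299, 163, 33, 4)
board-grey [606.4 117.9] [23.3 21.1] ang of long from y -44.9 (265, 163, 10, 9)
board-grey [649.4   3.3] [10.2 89.3] ang of long from y 23.4 (297, 144, 31, 16)
rakehead [453.6 324.4] [23.2 59.3] ang of long from y 84.6 (184, 211, 11, 24)
rakehead [539.6 316.3] [23.  58.4] ang of long from y 84.9 (188, 179, 11, 23)
matdark [492.2 317.7] [ 90.6 218.4] ang of long from y 81.3 (172, 168, 47, 84)
handle [496.1 320.2] [22.8 25.1] ang of long from y 0.2 (181, 200, 11, 10)
```

View pics/c1.png

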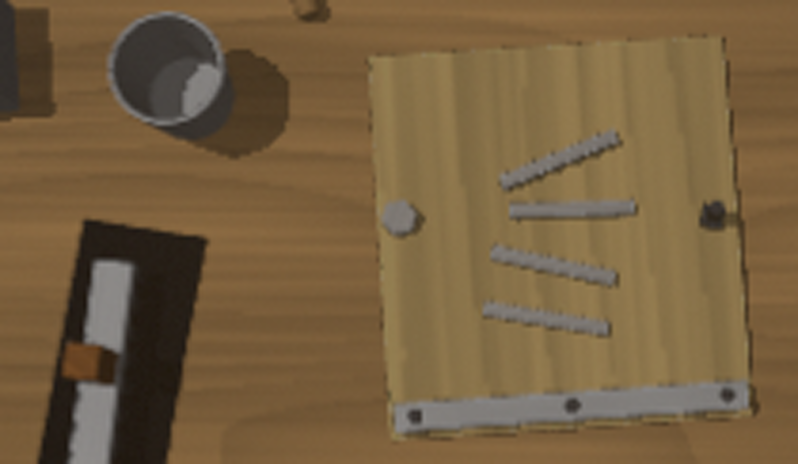

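The crop confirms it: four bare steel rods on the board, the fence below them, the nut on the left and the bolt on the right. The rake handle is at world (0.496, 0.320), and its head is turned about 85°. I'll turn the wrist so the jaws close across the head, then go there.

Call:
move_arm([
  [[0,0,0,0,0,7,0],[0,0,0,0,0,7,0],[0,0,0,0,0,7,0],[0.0103,-0.036,0,0,0,0,0],[0.0103,-0.036,0,0,0,0,0],[0.0103,-0.036,0,0,0,0,0],[0.0103,-0.036,0,0,0,0,0],[0.0103,-0.036,0,0,0,0,0],[0.0103,-0.036,0,0,0,0,0],[0.0103,-0.036,0,0,0,0,0],[0.0103,-0.036,0,0,0,0,0],[0.0103,-0.036,0,0,0,0,0],[0.0103,-0.036,0,0,0,0,0],[0.0103,-0.036,0,0,0,0,0],[0.0103,-0.036,0,0,0,0,0],[0.0103,-0.036,0,0,0,0,0],[0.0103,-0.036,0,0,0,0,0],[0.0103,-0.036,0,0,0,0,0],[0.0103,-0.036,0,0,0,0,0],[0.0103,-0.036,0,0,0,0,0]],
])

```text
time: 1.77
tcp_pos: [0.3863, 0.0419, 0.2532]
ee_rot: [0.0, 0.999, -0.046, 0.0]
ft_force: [1.0, -1.1, -0.1]
finger_gap: 0.0852
gripper_force: 0.0
```

Call:
move_arm([
  [[0.0103,-0.036,0,0,0,0,0],[0.0103,-0.036,0,0,0,0,0],[0.0103,-0.036,0,0,0,0,0],[0.0103,-0.036,0,0,0,0,0],[0.0103,-0.036,0,0,0,0,0],[0.0103,-0.036,0,0,0,0,0],[0.0103,-0.036,0,0,0,0,0],[0.0103,-0.036,0,0,0,0,0],[0,0,0,0,0,0,0],[0,0,0,0,0,0,0],[0,0,0,0,0,0,0]],
])

```text
time: 2.68
tcp_pos: [0.4942, 0.3186, 0.2524]
ee_rot: [0.001, 0.999, -0.046, -0.001]
ft_force: [-0.6, -0.1, 0.5]
finger_gap: 0.0852
gripper_force: 0.0
```

```bash
cat > st.py <<'E'
from h import *
from scipy.spatial.transform import Rotation as R
s=bot.state();q=s["ee_rot"];M=R.from_quat([q[1],q[2],q[3],q[0]]).as_matrix()
print("t",round(s["time"],2),"tcp",np.round(s["tcp_pos"],4),"tool x/y yaw",np.round(np.degrees(np.arctan2(M[1,:2],M[0,:2])),2),"zaxis",np.round(M[:,2],4),"f",np.round(s["ft_force"],2),"gap",round(s["finger_gap"],4),"j",np.round(s["joint_pos"],2))
E
cat > w.py <<'E'
import sys
from st import *
p=bot.camera_params("wrist");im=bot.get_image("wrist");cv2.imwrite("pics/"+sys.argv[1]+".png",im)
for X in ([.4963,.3203,.088],):print("handle top expected",np.round(proj(p,X)))
E
python3 w.py w1
```

```text
t 2.68 tcp [0.4942 0.3186 0.2524] tool x/y yaw [ -5.23 -95.23] zaxis [-0.002  -0.0018 -1.    ] f [-0.65 -0.13  0.5 ] gap 0.0852 j [ 0.45  0.3   1.48 -0.    1.37  2.12]
handle top expected [312. 183.]
```

View pics/w1.png

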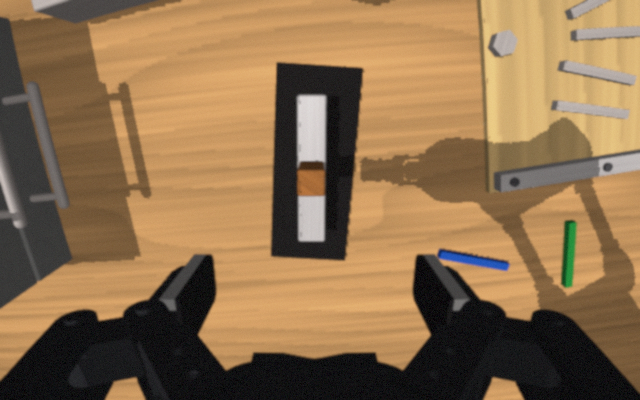

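The handle top is at (312,182), within a pixel of where I predicted, and the head is aligned with the jaws. Next: descend and grip.

Call:
move_arm([
  [[0.0018,-0.0019,0.02,0,0,0,0],[0,0,0.035,0,0,0,0],[0,0,0.035,0,0,0,0],[0,0,0.035,0,0,0,0],[0,0,0.035,0,0,0,0],[0,0,0.02,0,0,0,0],[0,0,0,0,0,0,0],[0,0,0,0,0,0,0],[0,0,0,0,0,0,255],[0,0,0,0,0,0,255],[0,0,0,0,0,0,255],[0,0,0,0,0,0,255],[0,0,0,0,0,0,255],[0,0,0,0,0,0,255],[0,0,0,0,0,0,255],[0,0,0,0,0,0,255],[0,0,0,0,0,0,255],[0,0,0,0,0,0,255]],
], grip_force=80)

```text
time: 4.23
tcp_pos: [0.4974, 0.3211, 0.0744]
ee_rot: [-0.0, 0.999, -0.046, 0.001]
ft_force: [-0.7, -0.8, 5.3]
finger_gap: 0.0229
gripper_force: 79.6
```

```bash
python3 st.py
```

```text
t 4.23 tcp [0.4974 0.3211 0.0744] tool x/y yaw [ -5.25 -95.25] zaxis [ 1.7e-03  6.0e-04 -1.0e+00] f [-0.66 -0.76  5.34] gap 0.0229 j [ 0.46  0.45  1.72 -0.    0.97  2.12]
```

Call:
move_arm([
  [[0,0,-0.02,0,0,0,255],[0,0,-0.035,0,0,0,255],[0,0,-0.035,0,0,0,255],[0,0,-0.035,0,0,0,255],[0,0,0,0,0,-7.1,255],[0,0,0,0,0,-7.1,255],[0,0,0,0,0,-7.1,255],[0,0,0,0,0,-7.1,255],[0,0,0,0,0,-7.1,255],[0,0,0,0,0,-7.1,255],[0,0,0,0,0,-7.1,255],[0,0,0,0,0,-7.1,255],[0,0,0,0,0,-7.1,255],[0,0,0,0,0,-7.1,255],[0,0,0,0,0,-7.1,255],[0,0,0,0,0,-7.1,255],[0,0,0,0,0,-7.1,255],[0,0,0,0,0,-7.1,255]],
])

```text
time: 5.73
tcp_pos: [0.496, 0.3206, 0.197]
ee_rot: [-0.001, 0.679, 0.734, -0.001]
ft_force: [0.2, -0.4, -4.1]
finger_gap: 0.023
gripper_force: 79.3
```

```bash
python3 st.py
python3 - <<'E'
from h import *
cv2.imwrite("pics/s1.png",bot.get_image("scene"))
E
```

```text
t 5.73 tcp [0.496  0.3206 0.197 ] tool x/y yaw [94.5  4.5] zaxis [-0.0026 -0.0013 -1.    ] f [ 0.22 -0.4  -4.1 ] gap 0.023 j [ 0.46  0.34  1.56 -0.    1.25  0.38]
```

View pics/s1.png

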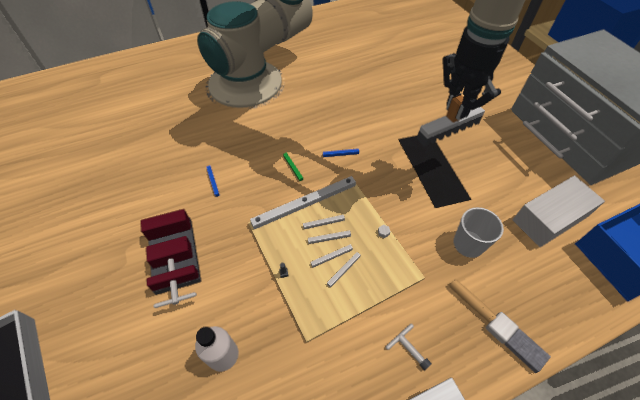

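The rake is held upright above the mat at (455,122), aligned to the fence, and nothing else has moved. Now carry it behind the rods.

Call:
move_arm([
  [[-0.0323,0.0182,0,0,0,0,255],[-0.0323,0.0182,0,0,0,0,255],[-0.0323,0.0182,0,0,0,0,255],[-0.0323,0.0182,0,0,0,0,255],[-0.0323,0.0182,0,0,0,0,255],[-0.0323,0.0182,0,0,0,0,255],[-0.0323,0.0182,0,0,0,0,255],[-0.0323,0.0182,0,0,0,0,255],[-0.0323,0.0182,0,0,0,0,255],[-0.0323,0.0182,0,0,0,0,255],[0,0,0,0,0,0,255],[0,0,0,0,0,0,255],[0,0,0.035,0,0,0,255],[0,0,0.035,0,0,0,255],[0,0,0,0,0,0,255],[0,0,0,0,0,0,255]],
])

```text
time: 7.12
tcp_pos: [0.6988, 0.0132, 0.1256]
ee_rot: [-0.003, 0.681, 0.732, -0.002]
ft_force: [0.1, -0.3, -3.7]
finger_gap: 0.0232
gripper_force: 80.1
```

```bash
python3 w.py w2
```

```text
t 7.12 tcp [0.6988 0.0132 0.1256] tool x/y yaw [94.15  4.15] zaxis [-0.008  0.001 -1.   ] f [ 0.05 -0.27 -3.74] gap 0.0232 j [-0.08  0.55  1.39  0.    1.21 -0.15]
handle top expected [436. 394.]
```

View pics/w2.png

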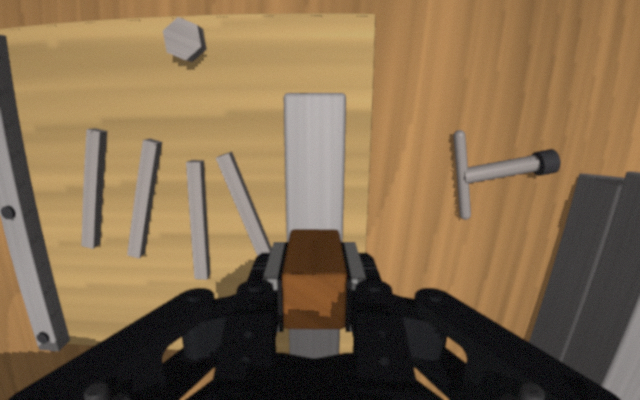

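The rake is behind all four rods, level with them and inside the nut and bolt. Lower it to about 2 mm above the board.

Call:
move_arm([
  [[0,0,0.02,0,0,0,255],[0,0,0.012,0,0,0,255],[0,0,0.006,0,0,0,255],[0,0,0.003,0,0,0,255],[0,0,0,0,0,0,255],[0,0,0,0,0,0,255],[0,0,0,0,0,0,255],[0,0,0,0,0,0,255]],
])

```text
time: 7.83
tcp_pos: [0.7023, 0.0118, 0.0882]
ee_rot: [0.001, 0.681, 0.732, 0.0]
ft_force: [-0.0, -0.4, -4.7]
finger_gap: 0.023
gripper_force: 80.2
```

```bash
python3 st.py
```

```text
t 7.83 tcp [0.7023 0.0118 0.0882] tool x/y yaw [94.14  4.14] zaxis [ 1.6e-03 -2.0e-04 -1.0e+00] f [-0.01 -0.42 -4.73] gap 0.023 j [-0.08  0.58  1.43 -0.    1.13 -0.15]
```

Call:
move_arm([
  [[0,0,0.002,0,0,0,255],[0,0,0.002,0,0,0,255],[0,0,0.0005,0,0,0,255],[0,0,0,0,0,0,255],[0,0,0,0,0,0,255],[0,0,0,0,0,0,255],[0,0,0,0,0,0,255]],
])

```text
time: 8.42
tcp_pos: [0.7018, 0.0119, 0.0828]
ee_rot: [0.0, 0.681, 0.732, 0.0]
ft_force: [0.4, -0.3, -3.9]
finger_gap: 0.0228
gripper_force: 80.2
```

```bash
python3 st.py
python3 - <<'E'
from h import *
im=bot.get_image("scene");cv2.imwrite("pics/s2.png",cv2.resize(im[160:330,230:450],None,fx=3.5,fy=3.5,interpolation=cv2.INTER_CUBIC))
E
```

```text
t 8.42 tcp [0.7018 0.0119 0.0828] tool x/y yaw [94.14  4.14] zaxis [ 1.e-04 -1.e-04 -1.e+00] f [ 0.41 -0.35 -3.86] gap 0.0228 j [-0.08  0.58  1.44 -0.    1.12 -0.15]
```

View pics/s2.png

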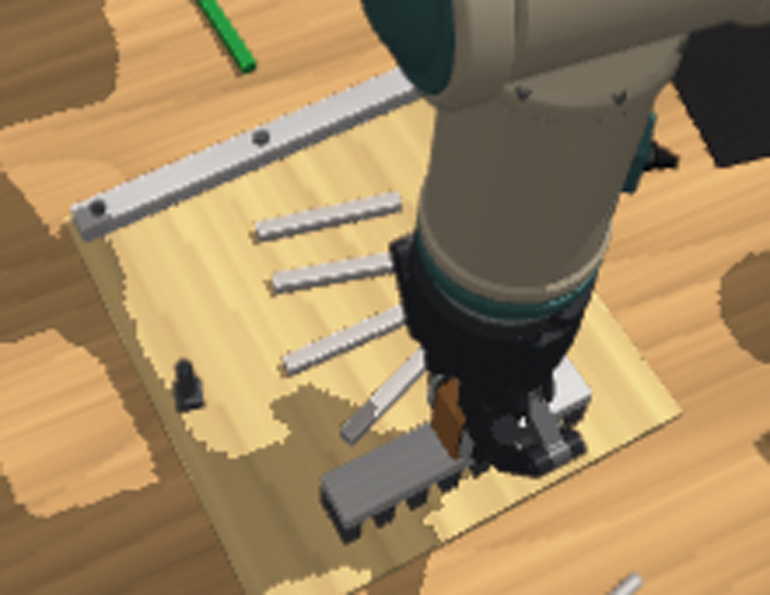

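The rake stands just above the board behind the last rod with no board contact force. Start combing at 3 cm/s.

Call:
move_arm([
  [[0,-0.001,0,0,0,0,255],[0,-0.002,0,0,0,0,255],[0,-0.0025,0,0,0,0,255],[0,-0.0025,0,0,0,0,255],[0,-0.0025,0,0,0,0,255],[0,-0.0025,0,0,0,0,255],[0,-0.0025,0,0,0,0,255],[0,-0.0025,0,0,0,0,255],[0,-0.0025,0,0,0,0,255],[0,-0.0025,0,0,0,0,255],[0,-0.0025,0,0,0,0,255],[0,-0.0025,0,0,0,0,255],[0,-0.0025,0,0,0,0,255],[0,-0.0025,0,0,0,0,255],[0,-0.0025,0,0,0,0,255],[0,-0.0025,0,0,0,0,255],[0,-0.0025,0,0,0,0,255],[0,-0.0025,0,0,0,0,255],[0,-0.0025,0,0,0,0,255],[0,-0.0025,0,0,0,0,255]],
])

```text
time: 10.13
tcp_pos: [0.6538, 0.0084, 0.0829]
ee_rot: [0.0, 0.681, 0.732, 0.0]
ft_force: [0.2, 0.3, -3.4]
finger_gap: 0.023
gripper_force: 80.4
```

```bash
python3 st.py
```

```text
t 10.13 tcp [0.6538 0.0084 0.0829] tool x/y yaw [94.14  4.14] zaxis [ 4.e-04  0.e+00 -1.e+00] f [ 0.18  0.34 -3.4 ] gap 0.023 j [-0.09  0.52  1.56  0.    1.06 -0.17]
```

Call:
move_arm([
  [[0,-0.0025,0,0,0,0,255],[0,-0.0025,0,0,0,0,255],[0,-0.0025,0,0,0,0,255],[0,-0.0025,0,0,0,0,255],[0,-0.0025,0,0,0,0,255],[0,-0.0025,0,0,0,0,255],[0,-0.0025,0,0,0,0,255],[0,-0.0025,0,0,0,0,255],[0,-0.0025,0,0,0,0,255],[0,-0.0025,0,0,0,0,255],[0,-0.0025,0,0,0,0,255],[0,-0.0025,0,0,0,0,255],[0,-0.0025,0,0,0,0,255],[0,-0.0025,0,0,0,0,255],[0,-0.0025,0,0,0,0,255],[0,-0.0025,0,0,0,0,255],[0,-0.0025,0,0,0,0,255],[0,-0.0025,0,0,0,0,255],[0,-0.002,0,0,0,0,255],[0,-0.001,0,0,0,0,255]],
])

```text
time: 11.8
tcp_pos: [0.6056, 0.0049, 0.0828]
ee_rot: [-0.0, 0.681, 0.732, -0.0]
ft_force: [1.2, -0.1, -3.3]
finger_gap: 0.0231
gripper_force: 80.5
```

```bash
python3 st.py; python3 w.py w3
```

```text
t 11.8 tcp [0.6056 0.0049 0.0828] tool x/y yaw [94.14  4.14] zaxis [-1.e-04 -1.e-04 -1.e+00] f [ 1.23 -0.06 -3.27] gap 0.0231 j [-0.11  0.46  1.68 -0.    1.01 -0.18]
t 11.8 tcp [0.6056 0.0049 0.0828] tool x/y yaw [94.14  4.14] zaxis [-1.e-04 -1.e-04 -1.e+00] f [ 1.23 -0.06 -3.27] gap 0.0231 j [-0.11  0.46  1.68 -0.    1.01 -0.18]
handle top expected [2109. 5932.]
```

View pics/w3.png

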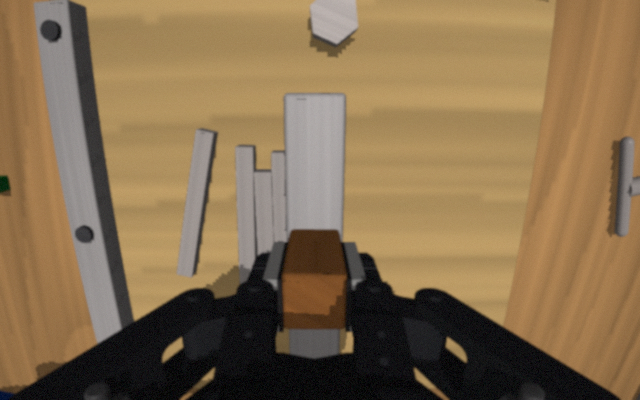

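Three rods are already in line ahead of the rake at (245–285, 150), and the fourth at (200,200) is next. The fence is still clear at (90,170). Its tilt mirrors that of the board's right edge, so it's perspective and the rake is parallel to the fence. Carry on.

Call:
move_arm([
  [[0,-0.001,0,0,0,0,255],[0,-0.002,0,0,0,0,255],[0,-0.002,0,0,0,0,255],[0,-0.002,0,0,0,0,255],[0,-0.002,0,0,0,0,255],[0,-0.002,0,0,0,0,255],[0,-0.002,0,0,0,0,255],[0,-0.002,0,0,0,0,255],[0,-0.002,0,0,0,0,255],[0,-0.002,0,0,0,0,255],[0,-0.002,0,0,0,0,255],[0,-0.002,0,0,0,0,255],[0,-0.002,0,0,0,0,255],[0,-0.001,0,0,0,0,255],[0,-0.0008,0,0,0,0,255],[0,-0.0008,0,0,0,0,255],[0,-0.0008,0,0,0,0,255],[0,-0.0008,0,0,0,0,255],[0,-0.0008,0,0,0,0,255],[0,-0.0008,0,0,0,0,255]],
])

```text
time: 13.52
tcp_pos: [0.5753, 0.0027, 0.0828]
ee_rot: [0.0, 0.681, 0.732, 0.0]
ft_force: [3.0, -0.5, -3.9]
finger_gap: 0.0232
gripper_force: 80.5
```

Call:
move_arm([
  [[0,-0.0008,0,0,0,0,255],[0,-0.0008,0,0,0,0,255],[0,-0.0008,0,0,0,0,255],[0,-0.0008,0,0,0,0,255],[0,-0.0008,0,0,0,0,255],[0,-0.0008,0,0,0,0,255],[0,-0.0008,0,0,0,0,255],[0,-0.0008,0,0,0,0,255],[0,-0.0008,0,0,0,0,255],[0,-0.0008,0,0,0,0,255],[0,-0.0008,0,0,0,0,255],[0,-0.0008,0,0,0,0,255],[0,-0.0008,0,0,0,0,255],[0,-0.0008,0,0,0,0,255],[0,-0.0008,0,0,0,0,255],[0,-0.0008,0,0,0,0,255],[0,-0.0008,0,0,0,0,255],[0,-0.0008,0,0,0,0,255],[0,-0.0008,0,0,0,0,255],[0,-0.0008,0,0,0,0,255]],
])

```text
time: 15.18
tcp_pos: [0.5592, 0.0016, 0.0828]
ee_rot: [0.0, 0.681, 0.732, -0.0]
ft_force: [2.1, 0.3, -3.1]
finger_gap: 0.0228
gripper_force: 80.5
```

```bash
python3 w.py w4
```

```text
t 15.18 tcp [0.5592 0.0016 0.0828] tool x/y yaw [94.14  4.14] zaxis [ 1.e-04 -1.e-04 -1.e+00] f [ 2.14  0.31 -3.06] gap 0.0228 j [-0.12  0.4   1.78 -0.    0.96 -0.19]
handle top expected [1058. 5387.]
```

View pics/w4.png

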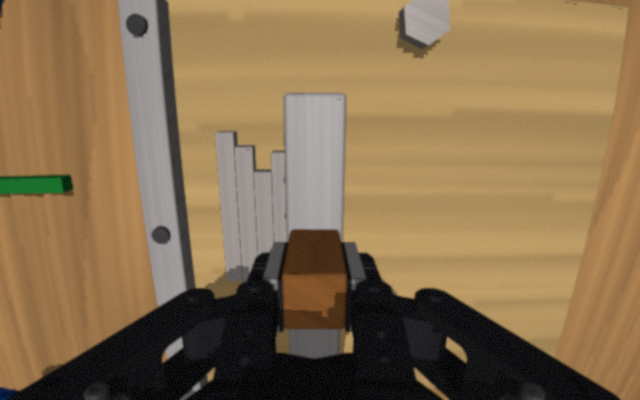

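All four rods lie side by side from (218,132) to (285,152), about 2 cm short of the fence. Keep going at 1 cm/s.

Call:
move_arm([
  [[0,-0.0008,0,0,0,0,255],[0,-0.0008,0,0,0,0,255],[0,-0.0008,0,0,0,0,255],[0,-0.0008,0,0,0,0,255],[0,-0.0008,0,0,0,0,255],[0,-0.0008,0,0,0,0,255],[0,-0.0008,0,0,0,0,255],[0,-0.0008,0,0,0,0,255],[0,-0.0008,0,0,0,0,255],[0,-0.0008,0,0,0,0,255],[0,-0.0008,0,0,0,0,255],[0,-0.0008,0,0,0,0,255],[0,-0.0008,0,0,0,0,255],[0,-0.0008,0,0,0,0,255],[0,-0.0008,0,0,0,0,255],[0,-0.0008,0,0,0,0,255],[0,-0.0008,0,0,0,0,255],[0,-0.0008,0,0,0,0,255],[0,-0.0008,0,0,0,0,255],[0,-0.0008,0,0,0,0,255]],
])

```text
time: 16.9
tcp_pos: [0.5433, 0.0004, 0.0828]
ee_rot: [0.0, 0.681, 0.732, -0.0]
ft_force: [2.6, -0.8, -3.0]
finger_gap: 0.0228
gripper_force: 80.4
```

Call:
move_arm([
  [[0,-0.0005,0,0,0,0,255],[0,-0.0005,0,0,0,0,255],[0,-0.0005,0,0,0,0,255],[0,-0.0005,0,0,0,0,255],[0,-0.0005,0,0,0,0,255],[0,-0.0005,0,0,0,0,255]],
])

```text
time: 17.4
tcp_pos: [0.5403, 0.0002, 0.0828]
ee_rot: [0.0, 0.681, 0.732, 0.0]
ft_force: [2.5, 0.1, -3.6]
finger_gap: 0.0231
gripper_force: 80.4
```

Call:
move_arm([
  [[0,-0.0005,0,0,0,0,255],[0,-0.0005,0,0,0,0,255],[0,-0.0005,0,0,0,0,255]],
])

```text
time: 17.65
tcp_pos: [0.5388, 0.0001, 0.0828]
ee_rot: [0.0, 0.681, 0.732, -0.0]
ft_force: [2.1, 0.1, -3.0]
finger_gap: 0.0233
gripper_force: 80.5
```

Call:
move_arm([
  [[0,-0.0004,0,0,0,0,255],[0,-0.0004,0,0,0,0,255],[0,-0.0004,0,0,0,0,255]],
])

```text
time: 17.9
tcp_pos: [0.5376, 0.0, 0.0828]
ee_rot: [0.0, 0.681, 0.732, -0.0]
ft_force: [2.1, -0.3, -3.2]
finger_gap: 0.0232
gripper_force: 80.4
```

Call:
move_arm([
  [[0,-0.0004,0,0,0,0,255],[0,-0.0004,0,0,0,0,255],[0,-0.0004,0,0,0,0,255]],
])

```text
time: 18.15
tcp_pos: [0.5364, -0.0001, 0.0828]
ee_rot: [0.0, 0.681, 0.732, 0.0]
ft_force: [2.5, -0.3, -2.6]
finger_gap: 0.0231
gripper_force: 80.5
```

Call:
move_arm([
  [[0,-0.0004,0,0,0,0,255],[0,-0.0004,0,0,0,0,255]],
])

```text
time: 18.32
tcp_pos: [0.536, -0.0002, 0.0828]
ee_rot: [0.0, 0.681, 0.732, 0.0]
ft_force: [4.0, 0.6, -4.7]
finger_gap: 0.0229
gripper_force: 80.3
```

Call:
move_arm([
  [[0,-0.0004,0,0,0,0,255],[0,-0.0004,0,0,0,0,255]],
])

```text
time: 18.48
tcp_pos: [0.5358, -0.0002, 0.0829]
ee_rot: [0.001, 0.681, 0.732, 0.001]
ft_force: [4.9, 1.0, -4.7]
finger_gap: 0.0232
gripper_force: 80.2
```

Contact: force is rising and position stalling. Build up the push in small steps.

Call:
move_arm([
  [[0,-0.0004,0,0,0,0,255],[0,-0.0003,0,0,0,0,255],[0,0,0,0,0,0,255]],
])

```text
time: 18.73
tcp_pos: [0.5357, -0.0002, 0.083]
ee_rot: [0.001, 0.681, 0.732, 0.001]
ft_force: [5.7, 0.8, -6.2]
finger_gap: 0.0228
gripper_force: 80.0
```

Call:
move_arm([
  [[0,-0.0004,0,0,0,0,255],[0,0,0,0,0,0,255]],
])

```text
time: 18.9
tcp_pos: [0.5356, -0.0002, 0.0831]
ee_rot: [0.001, 0.681, 0.732, 0.001]
ft_force: [6.3, 1.4, -5.8]
finger_gap: 0.023
gripper_force: 80.0
```

Call:
move_arm([
  [[0,-0.0005,0,0,0,0,255],[0,-0.0005,0,0,0,0,255],[0,0,0,0,0,0,255]],
])

```text
time: 19.15
tcp_pos: [0.5354, -0.0002, 0.0833]
ee_rot: [0.002, 0.681, 0.732, 0.002]
ft_force: [6.6, 2.2, -5.9]
finger_gap: 0.023
gripper_force: 79.9
```

Call:
move_arm([
  [[0,-0.0005,0,0,0,0,255],[0,-0.0003,0,0,0,0,255],[0,0,0,0,0,0,255]],
])

```text
time: 19.4
tcp_pos: [0.5353, -0.0003, 0.0835]
ee_rot: [0.003, 0.681, 0.732, 0.003]
ft_force: [8.1, 1.4, -6.2]
finger_gap: 0.0225
gripper_force: 79.9
```

```bash
python3 st.py
```

```text
t 19.4 tcp [ 5.353e-01 -3.000e-04  8.350e-02] tool x/y yaw [94.1  4.1] zaxis [ 7.4e-03  3.0e-04 -1.0e+00] f [ 8.07  1.41 -6.17] gap 0.0225 j [-0.13  0.37  1.84  0.    0.93 -0.2 ]
```

Call:
move_arm([
  [[0,-0.0005,0,0,0,0,255],[0,-0.0004,0,0,0,0,255],[0,-0.0003,0,0,0,0,255],[0,0,0,0,0,0,255]],
])

```text
time: 19.73
tcp_pos: [0.5351, -0.0003, 0.0837]
ee_rot: [0.003, 0.681, 0.732, 0.003]
ft_force: [9.6, 2.3, -6.3]
finger_gap: 0.023
gripper_force: 79.9
```

Call:
move_arm([
  [[0,0,0,0,0,0,255],[0,0,0,0,0,0,255],[0,0,0,0,0,0,255]],
])

```text
time: 19.98
tcp_pos: [0.5351, -0.0003, 0.0837]
ee_rot: [0.003, 0.681, 0.732, 0.003]
ft_force: [9.6, 2.5, -6.6]
finger_gap: 0.0233
gripper_force: 79.9
```

Call:
move_arm([
  [[0,-0.0005,0,0,0,0,255],[0,0,0,0,0,0,255],[0,0,0,0,0,0,255],[0,0,0,0,0,0,255],[0,0,0,0,0,0,255],[0,0,0,0,0,0,255],[0,0,0,0,0,0,255],[0,0,0,0,0,0,255],[0,0,0,0,0,0,255],[0,0,0,0,0,0,255],[0,0,0,0,0,0,255],[0,0,0,0,0,0,255],[0,0,0,0,0,0,255]],
])

```text
time: 21.07
tcp_pos: [0.535, -0.0003, 0.0838]
ee_rot: [0.004, 0.681, 0.732, 0.004]
ft_force: [10.3, 3.0, -7.1]
finger_gap: 0.023
gripper_force: 79.9
```

```bash
python3 w.py w5
```

```text
t 21.07 tcp [ 5.35e-01 -3.00e-04  8.38e-02] tool x/y yaw [94.09  4.09] zaxis [ 1.050e-02  4.000e-04 -9.999e-01] f [10.34  3.   -7.05] gap 0.023 j [-0.13  0.36  1.84  0.    0.92 -0.2 ]
handle top expected [ 579. 4951.]
```

View pics/w5.png

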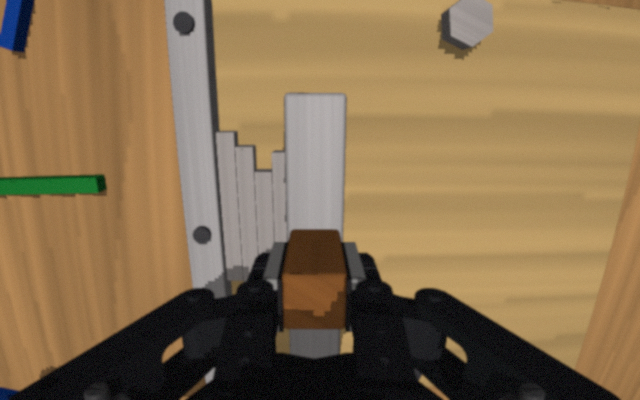

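The row is tight against the fence, from (217,132) to (285,152), under a steady 10 N. Ease off slowly and back away.

Call:
move_arm([
  [[0,0.0005,0,0,0,0,255],[0,0.0005,0,0,0,0,255],[0,0.0005,0,0,0,0,255],[0,0.0005,0,0,0,0,255],[0,0.0005,0,0,0,0,255],[0,0.0005,0,0,0,0,255],[0,0.0005,0,0,0,0,255],[0,0.0005,0,0,0,0,255],[0,0.0005,0,0,0,0,255],[0,0.0005,0,0,0,0,255],[0,0.0005,0,0,0,0,255],[0,0.0005,0,0,0,0,255],[0,0.0005,0,0,0,0,255],[0,0.001,0,0,0,0,255],[0,0.002,0,0,0,0,255],[0,0.003,0,0,0,0,255],[0,0.004,0,0,0,0,255],[0,0.004,0,0,0,0,255],[0,0,0,0,0,0,255],[0,0,0,0,0,0,255]],
])

```text
time: 22.78
tcp_pos: [0.5508, 0.001, 0.0826]
ee_rot: [-0.0, 0.681, 0.732, -0.0]
ft_force: [0.3, 0.5, -4.4]
finger_gap: 0.0234
gripper_force: 80.6
```

```bash
python3 w.py w6
```

```text
t 22.78 tcp [0.5508 0.001  0.0826] tool x/y yaw [94.15  4.15] zaxis [-5.e-04 -1.e-04 -1.e+00] f [ 0.3   0.49 -4.42] gap 0.0234 j [-0.12  0.39  1.8  -0.    0.95 -0.2 ]
handle top expected [ 899. 5393.]
```

View pics/w6.png

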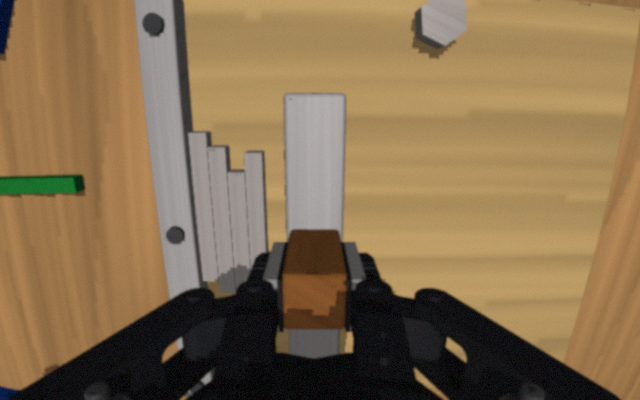

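The row stays tight against the fence with the rake clear of it. That was my eleventh picture against a limit of ten, so I'll view no more and use numbers only. Now lift and carry the rake back to the mat.

Call:
move_arm([
  [[0,0,-0.015,0,0,0,255],[0,0,-0.035,0,0,0,255],[0,0,-0.035,0,0,0,255],[0,0,-0.03,0,0,0,255],[0,0,0,0,0,0,255],[0.0357,-0.0036,0,0,0,0,255],[0.0357,-0.0036,0,0,0,0,255],[0.0357,-0.0036,0,0,0,0,255],[0.0357,-0.0036,0,0,0,0,255],[0.0357,-0.0036,0,0,0,0,255],[0.0357,-0.0036,0,0,0,0,255],[0.0357,-0.0036,0,0,0,0,255],[0.0357,-0.0036,0,0,0,0,255],[0.0357,-0.0036,0,0,0,0,255],[0,0,0,0,0,0,255]],
])

```text
time: 24.08
tcp_pos: [0.4928, 0.3255, 0.1963]
ee_rot: [-0.003, 0.679, 0.734, 0.001]
ft_force: [-0.0, -1.1, -4.2]
finger_gap: 0.0228
gripper_force: 80.6
```

Call:
move_arm([
  [[0,0,0,0,0,7.1,255],[0,0,0,0,0,7.1,255],[0,0,0,0,0,7.1,255],[0,0,0,0,0,7.1,255],[0,0,0,0,0,7.1,255],[0,0,0,0,0,7.1,255],[0,0,0,0,0,7.1,255],[0,0,0,0,0,7.1,255],[0,0,0,0,0,7.1,255],[0,0,0,0,0,7.1,255],[0,0,0,0,0,7.1,255],[0,0,0,0,0,7.1,255],[0,0,0,0,0,7.1,255],[0,0,0,0,0,7.1,255],[0,0,0,0,0,3,255],[0,0,0,0,0,0,255],[0,0,0,0,0,0,255],[0,0,0,0,0,0,255]],
])

```text
time: 25.58
tcp_pos: [0.4948, 0.3187, 0.1971]
ee_rot: [0.0, 0.997, -0.071, -0.001]
ft_force: [-0.6, -0.8, -3.9]
finger_gap: 0.0232
gripper_force: 80.6
```

```bash
python3 st.py
```

```text
t 25.58 tcp [0.4948 0.3187 0.1971] tool x/y yaw [ -8.18 -98.18] zaxis [-1.2e-03 -8.0e-04 -1.0e+00] f [-0.62 -0.79 -3.88] gap 0.0232 j [ 0.45  0.33  1.57 -0.    1.25  2.17]
```

Call:
move_arm([
  [[0,0,0.02,0,0,0,255],[0,0,0.035,0,0,0,255],[0,0,0.03,0,0,0,255],[0,0,0.02,0,0,0,255],[0,0,0.01,0,0,0,255],[0,0,0.003,0,0,0,255],[0,0,0,0,0,0,255],[0,0,0,0,0,0,255],[0,0,0,0,0,0,255],[0,0,0,0,0,0,255]],
])

```text
time: 26.42
tcp_pos: [0.4962, 0.3196, 0.0813]
ee_rot: [-0.001, 0.997, -0.072, 0.001]
ft_force: [0.4, 0.2, -3.7]
finger_gap: 0.0232
gripper_force: 80.4
```

Call:
move_arm([
  [[0,0,0.001,0,0,0,255],[0,0,0.001,0,0,0,255],[0,0,0.001,0,0,0,255],[0,0,0,0,0,0,255],[0,0,0,0,0,0,255]],
])

```text
time: 26.83
tcp_pos: [0.4951, 0.319, 0.0767]
ee_rot: [0.0, 0.997, -0.072, -0.0]
ft_force: [0.0, -0.1, -3.8]
finger_gap: 0.0231
gripper_force: 80.4
```

Call:
move_arm([
  [[0,0,0.001,0,0,0,255],[0,0,0.001,0,0,0,255],[0,0,0,0,0,0,255],[0,0,0,0,0,0,255],[0,0,0,0,0,0,255]],
])

```text
time: 27.25
tcp_pos: [0.4952, 0.319, 0.0747]
ee_rot: [0.0, 0.997, -0.072, -0.0]
ft_force: [-0.5, -0.9, -3.9]
finger_gap: 0.0228
gripper_force: 80.7
```

Call:
move_arm([
  [[0,0,0.001,0,0,0,255],[0,0,0.0005,0,0,0,255],[0,0,0,0,0,0,255],[0,0,0,0,0,0,255]],
])

```text
time: 27.58
tcp_pos: [0.4951, 0.3191, 0.0744]
ee_rot: [-0.0, 0.997, -0.072, 0.0]
ft_force: [-2.9, -2.0, 5.3]
finger_gap: 0.0235
gripper_force: 81.8
```

It's on the mat: contact at the same height as when gripped. Ease, open and rise clear.

Call:
move_arm([
  [[0,0,-0.001,0,0,0,255],[0,0,0,0,0,0,255],[0,0,0,0,0,0,170],[0,0,0,0,0,0,120],[0,0,0,0,0,0,0],[0,0,0,0,0,0,0],[0,0,0,0,0,0,0],[0,0,0,0,0,0,0],[0,0,0,0,0,0,0],[0,0,0,0,0,0,0],[0,0,0,0,0,0,0],[0,0,0,0,0,0,0],[0,0,-0.01,0,0,0,0],[0,0,-0.03,0,0,0,0],[0,0,-0.035,0,0,0,0],[0,0,-0.035,0,0,0,0],[0,0,-0.035,0,0,0,0],[0,0,-0.03,0,0,0,0],[0,0,0,0,0,0,0],[0,0,0,0,0,0,0]],
])

```text
time: 29.25
tcp_pos: [0.4961, 0.3196, 0.2524]
ee_rot: [-0.001, 0.997, -0.072, 0.003]
ft_force: [-0.5, -0.5, -1.1]
finger_gap: 0.0854
gripper_force: 0.0
```

```bash
cat > fin.py <<'E'
from st import *
im=bot.get_image("top");p2=bot.get_image("wrist");cv2.imwrite("pics/top1.png",im);cv2.imwrite("pics/wf.png",p2)
def rects(im,p,z,lo,amin,tag):
    h,s,v=cv2.split(cv2.cvtColor(im,cv2.COLOR_BGR2HSV));m=((s<60)&(v>lo)).astype(np.uint8)*255
    for c in cv2.findContours(m,cv2.RETR_EXTERNAL,cv2.CHAIN_APPROX_NONE)[0]:
        if cv2.contourArea(c)<amin: continue
        w=np.array([pt(p,q,z)[:2] for q in c[:,0].astype(float)],np.float32)
        r=cv2.minAreaRect(w*1000)
        if .42<r[0][0]/1000<.68 and -.15<r[0][1]/1000<.38: print(tag,np.round(r[0],1),np.round(r[1],1),round(r[2],1),cv2.boundingRect(c))
rects(im,bot.camera_params("top"),.02,90,30,"top z.02")
rects(p2,bot.camera_params("wrist"),.041,110,200,"wrist z.041")
E
python3 fin.py
```

```text
t 29.25 tcp [0.4961 0.3196 0.2524] tool x/y yaw [ -8.25 -98.25] zaxis [ 0.0053  0.0025 -1.    ] f [-0.47 -0.46 -1.06] gap 0.0854 j [ 0.45  0.3   1.48 -0.    1.36  2.17]
top z.02 [452.8 329.9] [28.1 64.7] 83.7 (183, 211, 13, 25)
top z.02 [494.8 -52.9] [ 59.6 154.2] 4.0 (303, 198, 59, 23)
top z.02 [540.4 317.5] [28.  61.6] 82.4 (190, 179, 12, 24)
top z.02 [606.4 117.9] [23.3 21.1] 45.1 (265, 163, 10, 9)
wrist z.041 [444.7 326.1] [27.4 49.4] 81.8 (301, 200, 27, 46)
wrist z.041 [492.5  52.2] [ 58.9 152.7] 4.2 (505, 101, 135, 83)
wrist z.041 [533.7 313. ] [27.5 68.9] 81.2 (300, 98, 30, 73)
wrist z.041 [603.  128.8] [21.1 24.1] 11.5 (489, 20, 25, 27)
```

The numbers confirm the result: fence plus row measures 59 mm deep (20 + 40, so no gaps), parallel at 4.0–4.2°. The rake is centred on the mat at 81.5° and the nut hasn't moved. Handing in.

```bash
python3 -c "
from plant import bot
print(bot.finish_job())"
```

```text
the job is handed in; nothing more can be done
None
```

The four rods lie tight and parallel against the fence, pressed at about 10 N for a second, and the rake stands back on its mat; I handed in after about 29 s of robot time, no verdict was returned, and I viewed 11 pictures against the limit of 10.

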